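# Fit and wind the spring drive of an upturned prototype board

## Robot

A 7-joint arm with a two-finger parallel gripper is mounted at the origin on the work surface. World frame = base frame: x ahead of the robot, y to its left, z up, the work surface at z = 0. Lengths are in m, angles in rad, forces in N, time in s.
With the tool pointing down it reaches from about 0.4 to 0.875 m from the base axis. Payload 19.3 kg.
Tool frame: the origin (TCP) lies where the fingers leave the gripper's body, on its centre line; the fingertips stand bot.tip_reach ahead of it and the grasp point (between the pads) lies 54 mm ahead of it (bot.tip_reach is the distance from the TCP to the fingertips, in m); z points along the fingers, y is the line along which they close (so a half turn about z gives the same grasp; the last joint's range is limited). The gripper opens to 85 mm and grips with 20 to 120 N. Pads are 22 mm wide; open, the fingers measure 114 mm over their backs; the gripper's body (76 mm by 85 mm) begins 54 mm behind the grasp point. The pads swing forward as they close: fully open they stand 13 mm farther back than shut.
Start: joints at [1.175, 0.521, -0.036, 1.599, 0.021, 1.021, -0.113], TCP at [0.2, -0.592, 0.304] pointing down, gripper open.
Joint ranges: [-2.91, 2.91], [-0.3, 2.13], [-1.5, 1.42], [0.17, 2.43], [-1.26, 4.41], [0.16, 1.93], [-2.52, 2.52]. Speed limits (rad/s): [1.89, 1.89, 2.39, 2.39, 3.01, 3.01, 3.01].

## Interface

Orientations are given as [roll, pitch, yaw] about the fixed x, y, z axes, in that order (R = Rz(yaw) Ry(pitch) Rx(roll)).
In Python, from workcell import bot gives the robot as it stands. The module is installed in compiled form; this text tells all that it offers.
- The arm moves only by the shell command python3 -m jog 'ROWS' [FORCE]. ROWS is JSON, a list that holds one entry, the list of rows, each a list of 7 numbers: the shift along the tool's x, y, z in mm, then the turn, a rotation vector about the tool's x, y, z in rad, then the opening, from 0 (shut) to 1 (fully open). In form: [[[tx, ty, tz, wx, wy, wz, fingers], ...]]. A call has 1 to 5 rows; each row shifts and turns the commanded pose from where the row before left it, along the tool's axes as they then stand; what a row does not reach is not made up. A row lasts 1/10 s, in which the tool goes at most 50 mm and 8.59 degrees, less where a joint would pass 70% of its speed; a pose out of reach is approached as far as the arm can. A call is refused whole if a number of a shift passes 50 or a number of a turn 0.15, either way. A call with a gripper value outside its range is refused whole. The fingers move at their own pace and stop on an object; FORCE is the grip in N (left out, the last holds). Time passes only in rows, so rows that do not move let the fingers close. It gives the time, the measured TCP pose, the force, the opening and the grip force at its end, in the units of the state.
- bot.observe(): the state, without advancing time (a new reading comes with each control period).
- bot.grab_frame(name): name is "scene" or "side" or "wrist"; returns a dict with "img" (420x560x3 uint8, red, green, blue), "intrinsics" (3x3 intrinsics, pixels), "R" (3x3) and "t" (3): a world point X has camera coordinates R X + t; the wrist camera has in their place "tool_from_camera" (4x4, takes a point from camera to tool coordinates, whose origin is the TCP and whose axes are the flange's). Camera axes: x right, y down, z forward; pixel columns grow to the right and rows downward; lengths in m; the calibration is good to about 2 mm. A picture is of the moment at which its call begins: read the wrist's pose just before it. There is no depth.
- bot.job_done(): hands the job in; it is judged then, once.
Trained networks look in a picture, given as the dict that the camera call returned (one of the last four; its "shot" number tells which), for a name from the list of things; names that differ only in an ending like _2 or _b are one class to them, and where a whole thing is asked for, a point or a joint stands for the part that bears it (a point fixed in the world has none). Each returns a list of dicts, best first, with "conf" (0 to 1); they miss things now and then, are a little off and sometimes report something else, mostly with a low value. They report only what shows in the picture. A call takes as long as a camera call. They do not tell look-alikes from the thing itself.
- bot.trace(query, picture): "region" (420x560 bool, what is visible of it).
- bot.spot_point(query, picture): "xyz" ([x, y, z] in m, in world coordinates, good to about 4 mm: a listed point, or the origin of a listed thing).
The state is a dict: "clock": time; "qpos": joint angles; "qd": joint speeds; "joint_efforts": joint torques, N m; "position": TCP position; "tool_rot": TCP orientation; "force": force on the tool from outside, world axes, zero at the start; "moment": the same for the moment, N m; "grip_width": finger opening in m; "finger_force": force on a finger pad.
Only numpy, scipy, OpenCV 4.12 (cv2) and the standard library are available. Lean on these libraries where they do the work, as an engineer would, in place of code of your own. Each camera call takes 0.05 s, during which the arm holds its last target. There are 200 camera calls.

## Task

Fit the loose spring drive into the matching pocket in the underside of the upturned board, turned the one way round that lets it drop fully home and flush, lowering it in rather than letting it fall. Then, with it sitting in the board, wind its wing key clockwise, letting go and regripping as often as needed, until it comes up hard against its stop, and let go so that it stays fully wound. Leave the other things on the bench where they are.

Things in the scene. Friction and masses are not known exactly. Their poses are not given: they have to be found in the camera images.
- drive_center (a point): Loose spring drive, 0.5 kg: metal flange 132 x 76 x 12 mm, one corner cut off at 45 deg (24 mm off each edge), foot bevelled 3 mm in over its lowest 5 mm. On it: a round spring barrel 70 mm across, 36 mm high, with ratchet and wing key, and a gear case. Point: flange centre, 23 mm above its underside. x: from key to gear case, y: to the cut corner's side (the corner is at +x +y), z: up.
- drive_case (a point): Centre of the gear case, the part to carry the drive by: block 40 mm long (x), 34 mm wide (y), from 12 mm (flange top) to 46 mm above the drive's underside. Point 33 mm above the underside, 41 mm from the flange centre along +x; axes as the drive. Fingers fit beside it above the flange. The key's axis is 72 mm away to -x; its wings come within 42 mm, top 83 mm above the underside.
- key_grip (a point): Centre of the drive's wing key: flat upright steel plate 60 mm wide (x), 9 mm thick (y: pinch this way), 28 mm tall, turning about the vertical through this point, 69 mm above the drive's underside and 31 mm from the flange centre along its -x. A half turn looks the same. 18 mm gap under the wings to the barrel; the rest of the drive is at most 46 mm high.
- key (a joint): Key angle, rad: 0 run down, grows as it turns clockwise seen from above, hard stop at 5.48 = fully wound. Starts at 0 to 1.2. A ratchet lets it turn clockwise only: let go, the spring turns it back to the last click passed, at 0.09 + n x 0.524 rad (the last at 5.33). Spring: 0.07 N m run down to 0.17 N m full.
- pocket (a point): Centre of the pocket floor in the board's underside, where the centre of the drive's underside comes to lie. 12 mm deep, outline of the flange with 1.75 mm clearance all round, its single slanted corner at +x +y. x: along the board towards the mounted truck, z: up. Floor 22 mm above the bench, the board's face around it 34 mm; a seated flange is flush with the face.
- board: Upturned plywood skateboard prototype, fixed: 505 x 150 mm, 34 mm thick, x along it; origin on the bench under the pocket's centre. At x 205 mm a truck is mounted, axle up, two pale wheels 150 mm across in all, top 118 mm above the bench. Between x 80 and 165 mm a metal shaft tunnel, 30 mm wide, 24 mm high over the face. The other end is bare, 215 mm from the origin.
- drive: The loose spring drive once more: origin at the centre of its underside, axes as drive_center.
- spare_truck: Spare truck with two pale wheels standing on its baseplate, 80 x 150 x 84 mm; leave alone.
- spare_wheel: Loose pale wheel lying flat, 60 mm across, 44 mm high; leave alone.
- glue_gun: Hot-glue gun lying on its side, about 180 x 140 x 42 mm; leave alone.
- pen_cup: Glass of pens, 76 mm across, 110 mm high (pens to 180 mm); leave alone.
Things that resemble listed ones, but are neither listed nor needed, are in the scene too. What is shaped like the drive but green, turquoise or yellow is not meant.

How it is judged:
By the outcome, as a careful person would: the job done as asked, in the order asked, and still so for the second after the job is handed in, with the robot touching nothing.
It also fails if it takes over 72 s, if anything falls off the work surface, if the arm or the gripper's body presses on something with over 40 N, if the wrist force passes 120 N, or if a joint passes its speed limit or range.

## Working session

There is one attempt and no reset: what is moved stays moved. The work goes in short steps, Python scripts to look and compute and a shell command to move; the robot and the scene stay as the last step left them, time stands still between calls to the robot, and variables do not carry over. Pictures are saved under pics/ and viewed, at most 10 in all, crops included, and the job is handed in when it is done.

```bash
mkdir -p pics
cat > h.py <<'E'
import numpy as np, cv2
from workcell import bot
from scipy.spatial.transform import Rotation as Ro
def save(f,n,crop=None,s=1):
    im=f["img"][:,:,::-1]
    if crop: im=im[crop[1]:crop[3],crop[0]:crop[2]]
    cv2.imwrite(f"pics/{n}.png",cv2.resize(im,None,fx=s,fy=s,interpolation=cv2.INTER_CUBIC))
def cam(f,o=None):
    """K,R,t world->cam"""
    K=np.array(f["intrinsics"])
    if "R" in f: return K,np.array(f["R"]),np.array(f["t"])
    W=np.eye(4);W[:3,:3]=Ro.from_euler('xyz',o["tool_rot"]).as_matrix();W[:3,3]=o["position"]
    M=np.linalg.inv(W@np.array(f["tool_from_camera"]));return K,M[:3,:3],M[:3,3]
def proj(c,X):
    p=c[0]@(c[1]@np.array(X,float)+c[2]);return p[:2]/p[2]
def ray(c,uv,z):
    d=c[1].T@np.linalg.inv(c[0])@np.array([uv[0],uv[1],1.]);o=-c[1].T@c[2]
    return o+d*(z-o[2])/d[2]
E
python3 - <<'E'
from h import *
o=bot.observe();print({k:np.round(v,3) for k,v in o.items()},bot.tip_reach)
fs={}
for n in("scene","side"):
    f=bot.grab_frame(n);fs[n]=f;c=cam(f)
    for q in("drive_center","drive_case","key_grip","pocket","board","drive","spare_truck","glue_gun","pen_cup","spare_wheel"):
        for r in bot.spot_point(q,f): print(n,q,round(r["conf"],2),np.round(r["xyz"],3),np.round(proj(c,r["xyz"])))
cv2.imwrite("pics/a.png",cv2.resize(np.vstack([fs["scene"]["img"],fs["side"]["img"]])[:,:,::-1],(400,600))) if 0 else None
save(fs["scene"],"scene",s=1.4);save(fs["side"],"side",s=1.4)
E
```

```text
{'clock': np.float64(0.0), 'qpos': array([ 1.175,  0.522, -0.036,  1.6  ,  0.021,  1.021, -0.113]), 'qd': array([ 0.   ,  0.001,  0.002, -0.003,  0.002, -0.002,  0.001]), 'joint_efforts': array([-0.0000e+00, -9.2713e+01,  1.9800e+00, -3.6994e+01,  1.8000e-02,
        8.0000e-03, -0.0000e+00]), 'position': array([ 0.2  , -0.592,  0.303]), 'tool_rot': array([-3.14 ,  0.   ,  0.326]), 'force': array([-0.103, -0.026, -0.705]), 'moment': array([0.019, 0.033, 0.001]), 'finger_force': np.float64(0.0), 'grip_width': np.float64(0.085)} 0.0726
scene drive_center 0.85 [0.433 0.092 0.019] [292. 200.]
scene drive_center 0.79 [0.263 0.265 0.022] [305. 146.]
scene drive_center 0.67 [0.454 0.258 0.02 ] [338. 182.]
scene drive_center 0.62 [0.258 0.473 0.026] [351. 123.]
scene drive_case 0.91 [0.393 0.407 0.03 ] [361. 151.]
scene drive_case 0.85 [0.404 0.06  0.036] [279. 195.]
scene drive_case 0.63 [0.496 0.262 0.034] [348. 187.]
scene drive_case 0.6 [0.227 0.288 0.034] [304. 135.]
scene drive_case 0.59 [0.273 0.508 0.031] [361. 120.]
scene key_grip 0.76 [0.469 0.409 0.07 ] [379. 156.]
scene key_grip 
[... 1422 characters left out ...]
0.55 [0.468 0.414 0.07 ] [185. 297.]
side key_grip 0.49 [0.29  0.248 0.069] [286. 295.]
side pocket 0.57 [ 0.571 -0.106  0.023] [293. 186.]
side board 0.58 [ 0.573 -0.106 -0.002] [293. 192.]
side board 0.15 [ 0.57  -0.107  0.023] [294. 186.]
side drive 0.84 [0.255 0.473 0.002] [230. 386.]
side drive 0.83 [0.459 0.258 0.002] [237. 277.]
side drive 0.8 [ 0.432  0.409 -0.005] [201. 322.]
side drive 0.72 [ 0.266  0.268 -0.003] [288. 322.]
side drive 0.71 [0.434 0.092 0.005] [284. 246.]
side spare_truck 0.64 [0.716 0.205 0.006] [191. 221.]
side glue_gun 0.88 [ 0.365 -0.468 -0.004] [405. 166.]
side pen_cup 0.58 [ 0.577 -0.422 -0.003] [348. 148.]
side spare_wheel 0.7 [0.62  0.439 0.003] [145. 286.]
```

View pics/scene.png

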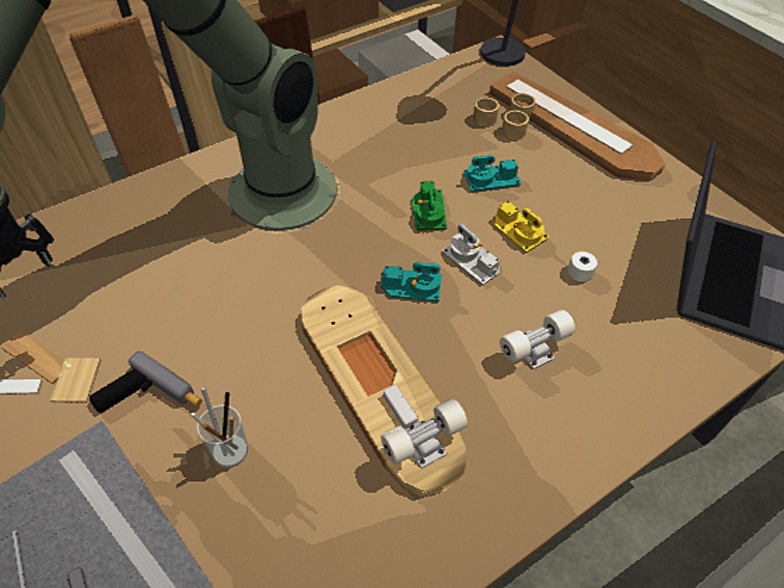

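View pics/side.png

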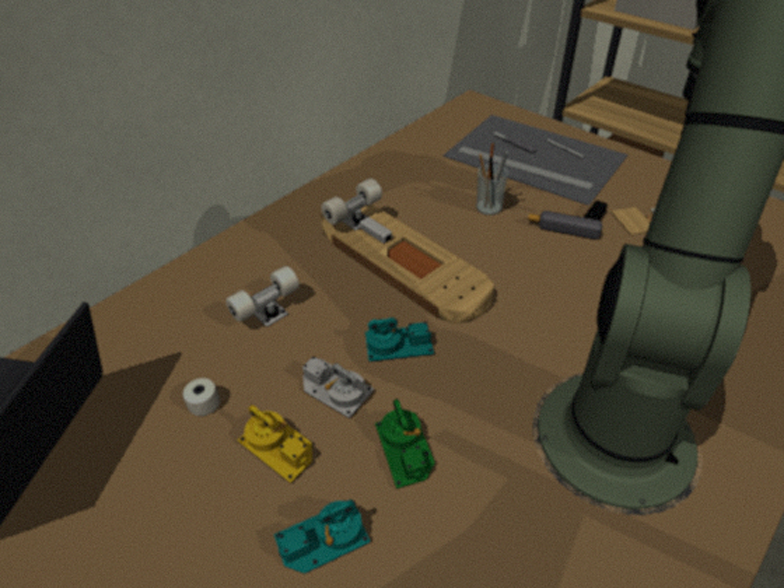

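The drive-shaped things in the scene view (original pixels) are:
- turquoise at (292,200)
- green at (305,146)
- turquoise at (351,123)
- yellow at (370,160)
- bare grey metal at (338,182)

Only the grey one fits the description. I'll confirm it in a crop and get the board's direction.

Run:
```python
from h import *
f=bot.grab_frame("scene");save(f,"crop",(225,145,385,265),5);c=cam(f)
r=bot.trace("board",f)
for x in r[:2]:
    m=x["region"];print(x["conf"],m.sum())
    v,u=np.nonzero(m);P=np.array([ray(c,p,0.034)[:2] for p in zip(u[::7],v[::7])])
    rc=cv2.minAreaRect(P.astype(np.float32)*1000);print(rc)
r=bot.trace("pocket",f)
for x in r[:2]:
    v,u=np.nonzero(x["region"]);print(x["conf"],len(u),u.mean(),v.mean()) if len(u) else 0
```

```text
0.57 8985
((612.294677734375, -110.61152648925781), (506.3198547363281, 188.38868713378906), 0.11472222208976746)
0.88 8985 275.69148580968283 279.4725653867557
```

View pics/crop.png

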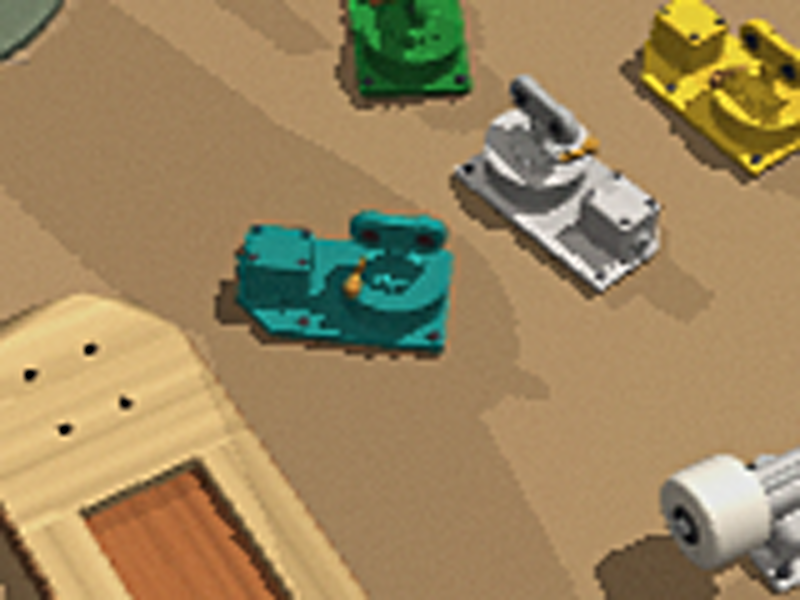

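```bash
python3 -m jog '[[[35,-34,0,0,0,0.138,1],[35,-34,0,0,0,0.138,1],[35,-34,0,0,0,0,1],[35,-34,0,0,0,0,1],[35,-34,0,0,0,0,1]]]' && python3 -m jog '[[[35,-34,0,0,0,0,1],[35,-34,0,0,0,0,1],[35,-34,0,0,0,0,1],[35,-34,0,0,0,0,1],[35,-34,0,0,0,0,1]]]' && python3 -m jog '[[[0,0,0,0,0,0,1]]]'
python3 - <<'E'
from h import *
o=bot.observe();f=bot.grab_frame("wrist");c=cam(f,o);print(np.round(f["tool_from_camera"],3),np.round(o["qpos"],3))
for q in("pocket","board"):
    for r in bot.spot_point(q,f): print(q,round(r["conf"],2),np.round(r["xyz"],3),np.round(proj(c,r["xyz"])))
save(f,"w1",s=1.2)
E
```

```text
clock: 1.75
position: [0.3512, -0.4001, 0.3042]
tool_rot: [3.141, -0.0, 0.05]
force: [0.8, -0.9, -0.6]
grip_width: 0.085
finger_force: 0.0
clock: 2.25
position: [0.5176, -0.2215, 0.3042]
tool_rot: [3.141, -0.0, 0.05]
force: [-0.6, -0.7, -0.3]
grip_width: 0.0855
finger_force: 0.0
clock: 2.35
position: [0.5204, -0.2172, 0.3038]
tool_rot: [-3.139, -0.002, 0.058]
force: [-1.7, -0.5, 0.3]
grip_width: 0.0852
finger_force: 0.0
[[ 0.001 -0.953 -0.304  0.078]
 [ 1.     0.001  0.001 -0.   ]
 [-0.    -0.304  0.953 -0.07 ]
 [ 0.     0.     0.     1.   ]] [ 0.367  0.425 -0.102  1.762  0.048  0.956 -1.267]
pocket 0.7 [ 0.566 -0.113  0.024] [197. 138.]
board 0.74 [ 0.57  -0.114  0.001] [203. 134.]
```

View pics/w1.png

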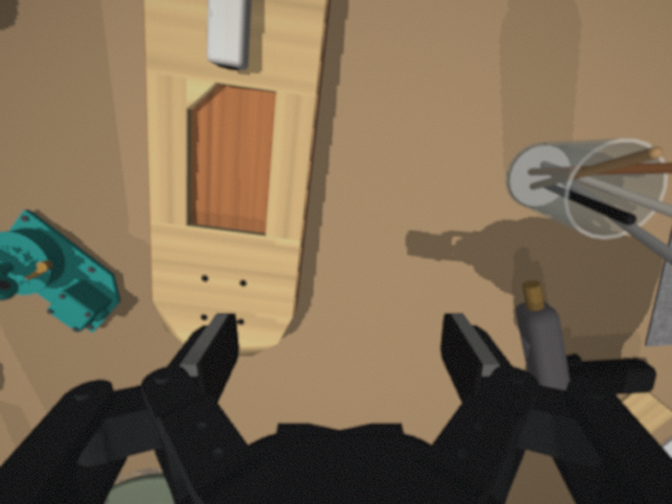

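The wrist picture shows the pocket with its slanted corner at the upper left, towards the tunnel. The rim corners are at about (213,83), (189,107), (277,91), (267,236) and (188,226). I'll fit the pocket pose from these, with gradient refinement, and then go over the drive.

```bash
cat >> h.py <<'E'
from scipy.optimize import minimize
from scipy.ndimage import map_coordinates
def fitpoly(f,c,poly,z,x0,span=(.008,.008,.06),chan=None,half=2.5):
    """refine (x,y,yaw) of a planar outline at height z by maximising the intensity step across the outline"""
    g=cv2.GaussianBlur(f["img"].astype(float) if chan is None else f["img"][:,:,chan:chan+1].repeat(3,2).astype(float),(3,3),0.8)
    pts=[];n=len(poly)
    for i in range(n):
        a,b=np.array(poly[i]),np.array(poly[(i+1)%n]);t=(b-a)/np.linalg.norm(b-a);k=max(int(np.linalg.norm(b-a)/.002),2)
        for s in np.linspace(.06,.94,k): pts.append(np.r_[a+s*(b-a),t])
    pts=np.array(pts);e=.0012
    def cost(p,dbg=0):
        R=np.array([[np.cos(p[2]),-np.sin(p[2])],[np.sin(p[2]),np.cos(p[2])]])
        q=pts[:,:2]@R.T+p[:2];nn=np.c_[pts[:,3],-pts[:,2]]@R.T
        v=[]
        for s in(-1,1):
            X=np.c_[q+s*e*2*nn/2,np.full(len(q),z)]
            y=(c[1]@X.T).T+c[2];y=y@c[0].T;uv=y[:,:2]/y[:,2:]
            v.append(np.array([map_coordinates(g[:,:,k],[uv[:,1],uv[:,0]],order=1) for k in range(3)]))
        return -np.minimum(np.abs(v[0]-v[1]).sum(0),120).mean()
    best=None
    rng=np.random.default_rng(0)
    for i in range(400):
        p=np.array(x0)+rng.uniform(-1,1,3)*span;k=cost(p)
        if best is None or k<best[0]: best=(k,p)
    r=minimize(lambda p:cost(np.array(p)),best[1],method='Nelder-Mead',options=dict(initial_simplex=[best[1]+d for d in([0,0,0],[.002,0,0],[0,.002,0],[0,0,.02])]))
    return r.x,r.fun
def flange(cl):
    a,b=.066+cl,.038+cl;k=.024-cl*(2-2**.5) if 0 else .024
    s=a+b-(.066+.038-.024)-cl*2**.5  # cut measured so that slanted clearance is cl too
    return [(a,b-s),(a-s,b),(-a,b),(-a,-b),(a,-b)]
def overlay(f,c,poly,z,p):
    R=np.array([[np.cos(p[2]),-np.sin(p[2])],[np.sin(p[2]),np.cos(p[2])]])
    uv=np.array([proj(c,[*(R@np.array(q)+p[:2]),z]) for q in poly])
    cv2.polylines(f["img"],[np.round(uv*16).astype(np.int32)],True,(255,0,255),1,cv2.LINE_AA,4)
E
python3 - <<'E'
from h import *
o=bot.observe();f=bot.grab_frame("wrist");c=cam(f,o)
P=[ray(c,p,.034)[:2] for p in([157,89],[178,69],[157,188],[222,196.5],[231,76])]
M=np.array(flange(.00175));P=np.array(P);P=P[[1,0,2,3,4]] if 0 else P
A=M-M.mean(0);B=P[[1,0,2,3,4]]-P.mean(0);B2=P-P.mean(0)
for BB in(B,B2):
    th=np.arctan2((A[:,0]*BB[:,1]-A[:,1]*BB[:,0]).sum(),(A*BB).sum());R=np.array([[np.cos(th),-np.sin(th)],[np.sin(th),np.cos(th)]])
    t=P.mean(0)-R@M.mean(0);print(th,t,np.round(((A@R.T)-BB)*1000,1).tolist())
x0=[*t,0.0]
for s in(0,1):
    x,k=fitpoly(f,c,M,.034,[t[0],t[1],th],(.006,.006,.04));print(np.round(x,4),k);break
overlay(f,c,M,.034,x);save(f,"w1o",(120,40,270,220),3)
print(o["position"],o["tool_rot"])
E
python3 -m jog '[[[-10,-49,0,0,0,0,1],[-10,-49,0,0,0,0,1],[-10,-49,0,0,0,0,1],[-10,-49,0,0,0,0,1],[-10,-49,0,0,0,0,1]]]' && python3 -m jog '[[[-10,-49,0,0,0,0,1],[-10,-49,0,0,0,0,1],[-10,-49,0,0,0,0,1],[-10,-49,0,0,0,0,1],[-10,-35,0,0,0,0,1]]]'  && python3 -m jog '[[[0,0,0,0,0,0,1],[0,0,0,0,0,0,1]]]'
python3 - <<'E'
from h import *
o=bot.observe();f=bot.grab_frame("wrist");c=cam(f,o);print(np.round(o["qpos"],3))
for q in("drive_center","drive_case","key_grip","drive"):
    for r in bot.spot_point(q,f): print(q,round(r["conf"],2),np.round(r["xyz"],3),np.round(proj(c,r["xyz"])))
np.savez("d1.npz",img=f["img"],K=c[0],R=c[1],t=c[2])
save(f,"w2",s=1.4)
E
```

```text
-0.07747131829517527 [ 0.56644089 -0.11727729] [[0.9, -1.8], [-1.1, 1.3], [-0.5, 1.0], [-0.0, -0.6], [0.6, 0.1]]
-0.0781019172008214 [ 0.56643946 -0.11727177] [[21.9, -25.7], [-22.1, 25.1], [-0.4, 1.1], [-0.0, -0.6], [0.6, 0.1]]
[ 0.5706 -0.1079 -0.0756] -113.49018623611323
[ 0.51624254 -0.22340295  0.30376938] [3.14134189e+00 4.61814810e-04 4.99184801e-02]
clock: 3.05
position: [0.4533, 0.0193, 0.3042]
tool_rot: [3.141, -0.001, 0.047]
force: [0.7, 0.3, 0.1]
grip_width: 0.0852
finger_force: 0.0
clock: 3.55
position: [0.3923, 0.2488, 0.3042]
tool_rot: [-3.141, -0.001, 0.049]
force: [1.7, -0.3, 0.5]
grip_width: 0.0855
finger_force: 0.0
clock: 3.75
position: [0.3931, 0.2466, 0.3039]
tool_rot: [3.141, -0.0, 0.049]
force: [0.8, -0.6, -0.6]
grip_width: 0.0851
finger_force: 0.0
[-0.413  0.281 -0.333  1.995  0.118  0.884 -2.33 ]
drive_center 0.88 [0.263 0.269 0.02 ] [261. 273.]
drive_center 0.77 [0.436 0.405 0.023] [150. 139.]
drive_center 0.6 [0.451 0.255 0.024] [278. 132.]
drive_center 0.58 [0.427 0.092 0.019] [411. 159.]
drive_case 0.92 [0.407 0.06  0.036] [441. 180.]
drive_case 0.91 [0.393 0.408 0.035] [146. 177.]
drive_case 0.75 [0.495 0.261 0.037] [274.  90.]
drive_case 0.66 [0.272 0.509 0.034] [ 76. 264.]
drive_case 0.59 [0.226 0.288 0.034] [246. 301.]
key_grip 0.93 [0.456 0.115 0.072] [416. 138.]
key_grip 0.83 [0.464 0.411 0.068] [121. 113.]
key_grip 0.74 [0.291 0.253 0.069] [273. 274.]
key_grip 0.66 [0.25  0.448 0.071] [110. 297.]
drive 0.93 [0.266 0.268 0.001] [263. 264.]
drive 0.92 [ 0.436  0.091 -0.002] [406. 150.]
drive 0.89 [ 0.434  0.405 -0.002] [158. 139.]
drive 0.85 [ 0.257  0.474 -0.003] [120. 262.]
drive 0.66 [ 0.453  0.252 -0.   ] [280. 129.]
```

View pics/w1o.png

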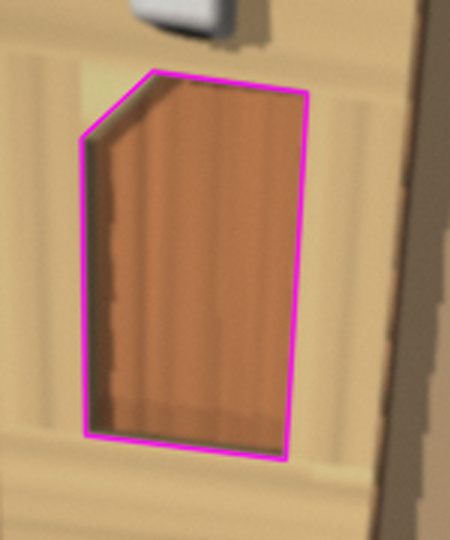

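View pics/w2.png

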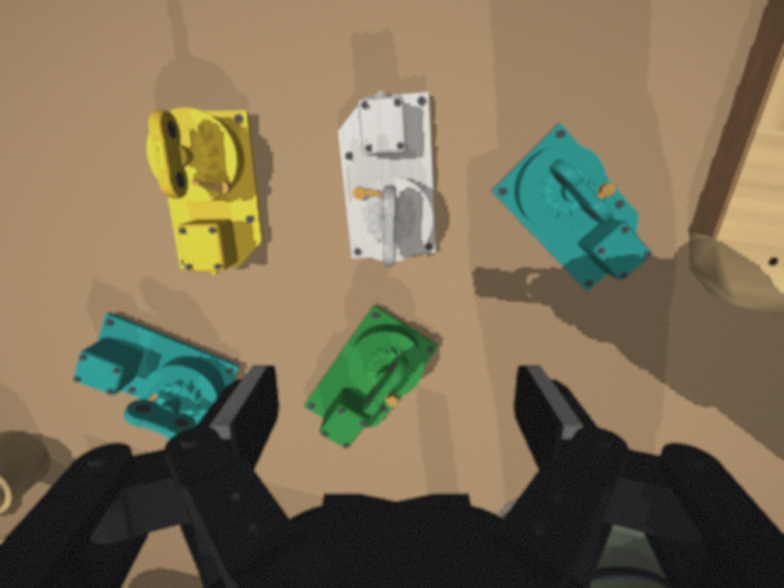

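The grey drive is at (390,175) in the wrist view, case up and cut corner upper left, as described. The pocket fit is tight: (0.5706, -0.1079), yaw -0.076. Next I'll fit the drive.

Run:
```python
from h import *
d=np.load("d1.npz");f={"img":d["img"].copy()};c=(d["K"],d["R"],d["t"])
M=flange(0)
x,k=fitpoly(f,c,M,.012,[.452,.256,.07],(.01,.01,.1));print(np.round(x,4),k)
R=np.array([[np.cos(x[2]),-np.sin(x[2])],[np.sin(x[2]),np.cos(x[2])]])
case=R@[.041,0]+x[:2];key=R@[-.031,0]+x[:2];print("case",case,"key",key)
overlay(f,c,M,.012,x);overlay(f,c,[(.021,.017),(.061,.017),(.061,-.017),(.021,-.017)],.046,x);overlay(f,c,[(-.061,0),(-.001,0)],.083,x)
save(f,"w2o",(220,50,340,200),4)
o=bot.observe();print(o["position"],o["tool_rot"])
```

```text
[0.4539 0.2571 0.1265] -94.61737207735437
case [0.49461416 0.26227733] key [0.42318969 0.25319192]
[0.39344126 0.24604498 0.30395938] [ 3.14138081e+00 -1.45604038e-04  4.76340175e-02]
```

View pics/w2o.png

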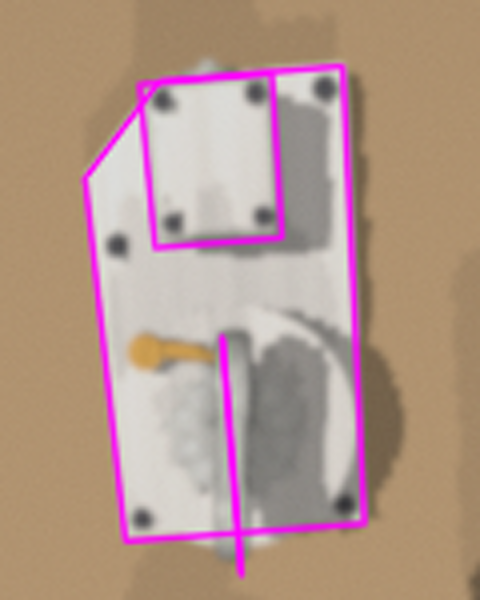

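```bash
python3 -m jog '[[[0,0,0,0,0,-0.079,1],[34,-1,0,0,0,0,1],[34,-1,0,0,0,0,1],[34,-1,0,0,0,0,1],[0,0,40,0,0,0,1]]]' && python3 -m jog '[[[0,0,40,0,0,0,1],[0,0,40,0,0,0,1],[0,0,20,0,0,0,1],[0,0,0,0,0,0,1],[0,0,0,0,0,0,1]]]'
python3 - <<'E'
from h import *
o=bot.observe();f=bot.grab_frame("wrist");c=cam(f,o);print(o["position"],o["tool_rot"],o["qpos"])
for dx in((.4539,.2571,.1265),):
    overlay(f,c,flange(0),.012,np.array(dx));overlay(f,c,[(.021,.017),(.061,.017),(.061,-.017),(.021,-.017)],.046,np.array(dx))
save(f,"w3",s=1.2)
E
```

```text
clock: 4.5
position: [0.4991, 0.2634, 0.2666]
tool_rot: [-3.139, -0.008, 0.125]
force: [0.7, 0.4, -0.7]
grip_width: 0.0852
finger_force: 0.0
clock: 5.0
position: [0.4941, 0.2629, 0.1645]
tool_rot: [3.142, -0.0, 0.128]
force: [0.4, -0.4, 0.8]
grip_width: 0.0852
finger_force: 0.0
[0.4941054  0.26293088 0.16452073] [ 3.14158342e+00 -1.22047237e-04  1.28037528e-01] [-0.40510318  0.61682976 -0.26402907  1.87507784  0.24237548  0.68058368
 -2.25473274]
```

View pics/w3.png

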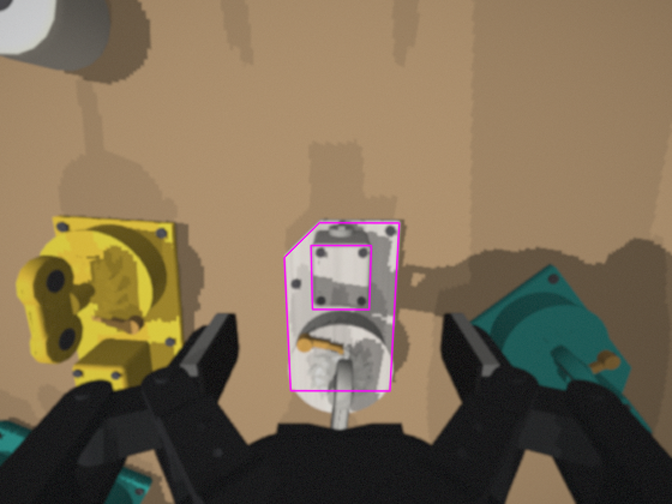

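```bash
python3 -m jog '[[[0,0,25,0,0,0,1],[0,0,25,0,0,0,1],[0,0,25,0,0,0,1],[0,0,0,0,0,0,1],[0,0,0,0,0,0,1]]]' 100 && python3 -m jog '[[[0,0,0,0,0,0,0],[0,0,0,0,0,0,0],[0,0,0,0,0,0,0],[0,0,0,0,0,0,0],[0,0,0,0,0,0,0]]]' 100
```

```text
clock: 5.55
position: [0.4943, 0.2635, 0.0903]
tool_rot: [-3.141, -0.001, 0.129]
force: [-0.6, 0.1, 0.3]
grip_width: 0.0854
finger_force: 0.0
clock: 6.05
position: [0.4941, 0.2633, 0.0899]
tool_rot: [-3.141, -0.001, 0.129]
force: [-2.3, -3.3, 15.8]
grip_width: 0.0324
finger_force: 99.8
```

```bash
python3 -m jog '[[[0,0,-4,0,0,0,0],[0,0,-10,0,0,0,0],[0,0,-25,0,0,0,0],[0,0,-40,0,0,0,0],[0,0,-40,0,0,0,0]]]' 100 && python3 -m jog '[[[0,0,-21,0,0,0,0],[0,0,0,0,0,0,0],[0,0,0,0,0,0,0]]]'
python3 - <<'E'
from h import *
o=bot.observe();f=bot.grab_frame("wrist");c=cam(f,o);print(o["position"],o["tool_rot"],o["moment"])
np.savez("d2.npz",img=f["img"],K=c[0],R=c[1],t=c[2])
z0=o["position"][2]-.0895
a=np.array([*(o["position"][:2]),o["tool_rot"][2]]);u=np.array([np.cos(a[2]),np.sin(a[2])]);a[:2]-=.041*u
overlay(f,c,flange(0),z0+.012,a)
for q in("drive_center","drive_case","key_grip"):
    for r in bot.spot_point(q,f)[:3]: print(q,round(r["conf"],2),np.round(r["xyz"],3),np.round(proj(c,r["xyz"])))
save(f,"w4",(140,150,420,420),2.2)
E
```

```text
clock: 6.55
position: [0.4932, 0.263, 0.2094]
tool_rot: [3.141, 0.001, 0.129]
force: [0.9, 0.5, -5.1]
grip_width: 0.0324
finger_force: 99.9
clock: 6.85
position: [0.4935, 0.263, 0.2288]
tool_rot: [3.141, -0.0, 0.129]
force: [-0.4, 0.3, -4.5]
grip_width: 0.0325
finger_force: 100.5
[0.49348849 0.26298416 0.22879681] [ 3.14148924e+00 -6.21657108e-05  1.28692950e-01] [ 0.04884122 -0.17749412  0.02184805]
drive_center 0.97 [0.432 0.092 0.022] [433. 272.]
drive_center 0.86 [0.432 0.404 0.021] [140. 237.]
drive_center 0.83 [0.45  0.256 0.162] [284. 337.]
drive_case 0.73 [0.409 0.061 0.034] [461. 300.]
drive_case 0.72 [0.272 0.51  0.034] [ 43. 359.]
drive_case 0.58 [0.396 0.409 0.036] [128. 274.]
key_grip 0.89 [0.466 0.413 0.071] [ 99. 223.]
key_grip 0.76 [0.454 0.115 0.067] [440. 273.]
```

View pics/w4.png

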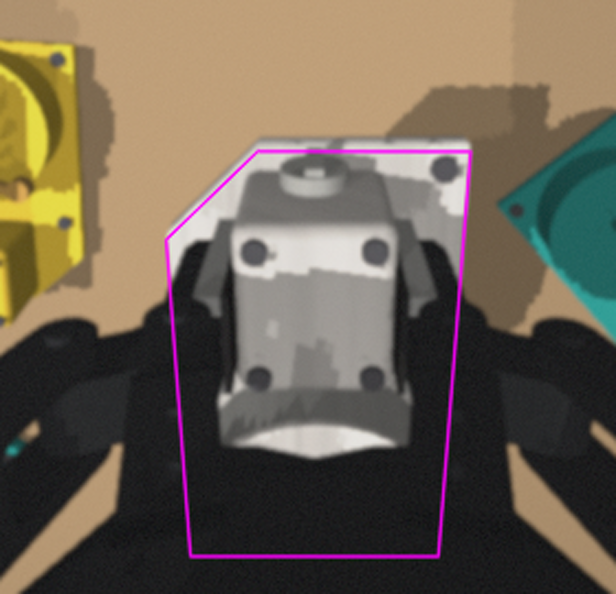

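The drive is held; its front edge shows about 2.5 mm further forward in the tool than planned. I'll carry it over the pocket.

```bash
python3 -m jog '[[[0,0,0,0,0,0.07,0],[0,0,0,0,0,0.07,0],[0,0,0,0,0,0.065,0],[10,26,0,0,0,0,0],[14.8,37.6,0,0,0,0,0]]]' && python3 -m jog '[[[14.8,37.6,0,0,0,0,0],[14.8,37.6,0,0,0,0,0],[14.8,37.6,0,0,0,0,0],[14.8,37.6,0,0,0,0,0],[14.8,37.6,0,0,0,0,0]]]' && python3 -m jog '[[[14.8,37.6,0,0,0,0,0],[14.8,37.6,0,0,0,0,0],[14.8,37.6,0,0,0,0,0],[0,0,0,0,0,0,0],[0,0,0,0,0,0,0]]]'
python3 - <<'E'
from h import *
o=bot.observe();f=bot.grab_frame("wrist");c=cam(f,o);print(o["position"],o["tool_rot"],o["qpos"])
x0=np.array([.5706,-.1079,-.0756])
np.savez("d3.npz",img=f["img"],K=c[0],R=c[1],t=c[2])
z0=o["position"][2]-.0895
# front outline of the held flange (open part only): fit in x,y,yaw
a=np.array([*(o["position"][:2]),o["tool_rot"][2]]);u=np.array([np.cos(a[2]),np.sin(a[2])]);a[:2]-=.0385*u
overlay(f,c,flange(0),z0+.012,a);overlay(f,c,flange(.00175),.034,x0)
save(f,"w5",(140,100,420,370),2.2)
E
```

```text
clock: 7.55
position: [0.5128, 0.1992, 0.228]
tool_rot: [-3.141, 0.001, -0.072]
force: [0.4, -0.9, -5.1]
grip_width: 0.0327
finger_force: 100.5
clock: 8.05
position: [0.5731, 0.0032, 0.228]
tool_rot: [3.142, 0.001, -0.076]
force: [1.2, 0.9, -5.1]
grip_width: 0.0324
finger_force: 100.5
clock: 8.55
position: [0.6084, -0.1118, 0.2277]
tool_rot: [-3.141, 0.002, -0.078]
force: [-0.2, 0.7, -5.3]
grip_width: 0.0324
finger_force: 100.9
[ 0.60836847 -0.11182297  0.22766309] [-3.14134384e+00  1.80210750e-03 -7.79393047e-02] [ 0.22371706  0.60267589 -0.20294973  1.67848202  0.14873946  0.8773534
 -1.68864551]
```

View pics/w5.png

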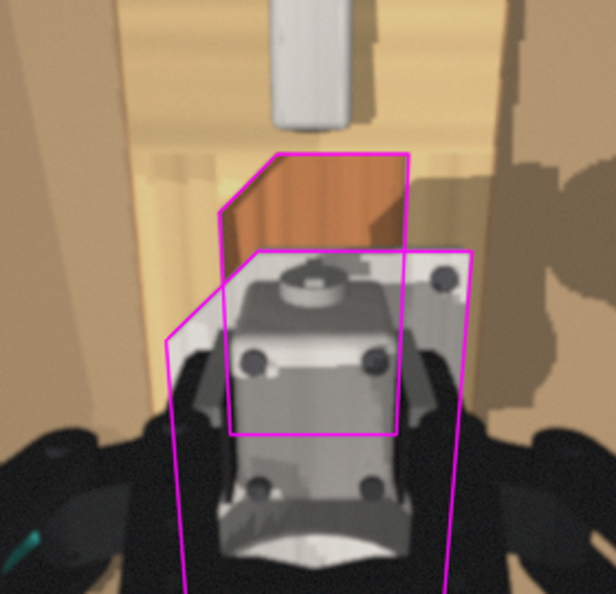

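Ten pictures are viewed, so from here I'll work from numbers. The overlay matched both the pocket and the held flange. I'll lower in stages, watching the force.

```bash
python3 -m jog '[[[0.6,-0.9,30,0,0,0,0],[0,0,30,0,0,0,0],[0,0,25,0,0,0,0],[0,0,8,0,0,0,0],[0,0,0,0,0,0,0]]]' && python3 -m jog '[[[0,0,0,0,0,0,0],[0,0,3,0,0,0,0],[0,0,3,0,0,0,0],[0,0,3,0,0,0,0],[0,0,0,0,0,0,0]]]'
```

```text
clock: 9.1
position: [0.609, -0.1091, 0.1351]
tool_rot: [-3.141, 0.002, -0.075]
force: [-0.2, -0.2, -4.8]
grip_width: 0.0326
finger_force: 100.7
clock: 9.6
position: [0.6092, -0.1102, 0.1266]
tool_rot: [-3.142, 0.0, -0.076]
force: [-0.3, -0.3, -5.9]
grip_width: 0.0329
finger_force: 100.8
```

```bash
python3 -m jog '[[[0,0,3,0,0,0,0],[0,0,2,0,0,0,0],[0,0,0,0,0,0,0]]]' && python3 -m jog '[[[0,0,2,0,0,0,0],[0,0,2,0,0,0,0],[0,0,0,0,0,0,0]]]'
```

```text
clock: 9.9
position: [0.6092, -0.1102, 0.1215]
tool_rot: [-3.142, 0.001, -0.076]
force: [-0.8, -0.4, -4.9]
grip_width: 0.0325
finger_force: 100.8
clock: 10.2
position: [0.6093, -0.1101, 0.1176]
tool_rot: [-3.142, 0.0, -0.076]
force: [0.2, -0.6, -4.8]
grip_width: 0.0324
finger_force: 100.8
```

```bash
python3 -m jog '[[[0,0,2,0,0,0,0],[0,0,1.5,0,0,0,0],[0,0,0,0,0,0,0]]]' && python3 -m jog '[[[0,0,1,0,0,0,0],[0,0,1,0,0,0,0],[0,0,0,0,0,0,0]]]'
```

```text
clock: 10.5
position: [0.6094, -0.1102, 0.1142]
tool_rot: [-3.142, 0.0, -0.076]
force: [-0.1, -0.2, -5.5]
grip_width: 0.0321
finger_force: 100.8
clock: 10.8
position: [0.6094, -0.1101, 0.1123]
tool_rot: [-3.142, 0.0, -0.076]
force: [-0.2, 0.5, -5.6]
grip_width: 0.0323
finger_force: 100.8
```

```bash
python3 -m jog '[[[0,0,1,0,0,0,0],[0,0,0,0,0,0,0],[0,0,0,0,0,0,0]]]' && python3 -m jog '[[[0,0,0.5,0,0,0,0],[0,0,0,0,0,0,0],[0,0,0,0,0,0,0]]]'
```

```text
clock: 11.1
position: [0.6094, -0.1101, 0.112]
tool_rot: [3.142, -0.0, -0.076]
force: [-3.4, 0.7, 4.8]
grip_width: 0.0329
finger_force: 102.4
clock: 11.4
position: [0.6095, -0.1102, 0.1119]
tool_rot: [3.141, -0.0, -0.076]
force: [-6.0, 0.5, 14.0]
grip_width: 0.0324
finger_force: 103.7
```

Contact came exactly at the floor height (underside about 0.022). I'll release, rise, back off and measure the seating and the key angle.

```bash
python3 -m jog '[[[0,0,-0.7,0,0,0,0],[0,0,0,0,0,0,0.6],[0,0,0,0,0,0,1],[0,0,0,0,0,0,1],[0,0,0,0,0,0,1]]]' && python3 -m jog '[[[0,0,-20,0,0,0,1],[0,0,-40,0,0,0,1],[0,0,-40,0,0,0,1],[-10,0,-40,0,0,0,1],[-45,0,0,0,0,0,1]]]' && python3 -m jog '[[[-45,0,0,0,0,0,1],[-30,0,0,0,0,0,1],[0,0,0,0,0,0,1],[0,0,0,0,0,0,1],[0,0,0,0,0,0,1]]]'
python3 - <<'E'
from h import *
o=bot.observe();f=bot.grab_frame("wrist");c=cam(f,o);print(o["position"],o["tool_rot"])
np.savez("d4.npz",img=f["img"],K=c[0],R=c[1],t=c[2])
for q in("drive_center","drive_case","key_grip"):
    for r in bot.spot_point(q,f)[:3]: print(q,round(r["conf"],2),np.round(r["xyz"],3))
for z in(.030,.034,.038,.046): print(z,*fitpoly(f,c,flange(0),z,[.5706,-.1079,-.0756],(.006,.006,.04)))
print("pocket",*fitpoly(f,c,flange(.00175),.034,[.5706,-.1079,-.0756],(.006,.006,.04)))
p=[(.03,.0045),(-.03,.0045),(-.03,-.0045),(.03,-.0045)]
for a in np.arange(-1.5,1.6,.2): print("key",round(a,1),*fitpoly(f,c,p,.105,[.5397,-.1056,a],(.006,.006,.12)))
E
```

```text
clock: 11.9
position: [0.6095, -0.1102, 0.1116]
tool_rot: [-3.142, -0.0, -0.076]
force: [-0.6, 0.3, 1.1]
grip_width: 0.0851
finger_force: 0.0
clock: 12.4
position: [0.5582, -0.1059, 0.2562]
tool_rot: [-3.141, -0.009, -0.076]
force: [1.0, -0.5, -0.7]
grip_width: 0.0855
finger_force: 0.0
clock: 12.9
position: [0.4806, -0.1003, 0.2517]
tool_rot: [-3.141, -0.001, -0.076]
force: [0.2, -0.1, -0.0]
grip_width: 0.0854
finger_force: 0.0
[ 0.4806309  -0.1002604   0.25170928] [-3.14144027e+00 -7.66456163e-04 -7.61692530e-02]
drive_center 0.79 [0.26  0.27  0.019]
drive_center 0.63 [ 0.565 -0.111  0.042]
drive_case 0.87 [ 0.61  -0.112  0.055]
drive_case 0.69 [0.406 0.061 0.036]
key_grip 0.74 [0.455 0.117 0.068]
key_grip 0.6 [ 0.541 -0.104  0.092]
0.03 [ 0.57177241 -0.10760211 -0.07270819] -95.24551866736289
0.034 [ 0.57067774 -0.10755777 -0.07787126] -96.03687811091075
0.038 [ 0.57154082 -0.10753781 -0.06646437] -89.82897965369447
0.046 [ 0.57029168 -0.10874223 -0.07054966] -92.11996965837233
pocket [ 0.57056245 -0.10888626 -0.0670934 ] -90.98130399513204
key -1.5 [ 0.53316612 -0.1035339  -1.4452
[... 310 characters left out ...]
55 -0.1022225  -0.40154544] -49.30444430708678
key -0.3 [ 0.53912072 -0.10429625 -0.12903417] -75.29526248859214
key -0.1 [ 0.54155407 -0.10471937 -0.13803323] -74.66055378529609
key 0.1 [ 0.53912138 -0.10429603 -0.12903217] -75.29552124690612
key 0.3 [ 0.53856778 -0.09974056  0.27045179] -45.86310009535168
key 0.5 [ 0.54129009 -0.10248507  0.53293127] -48.02124985657185
key 0.7 [ 0.54551784 -0.10664104  0.77427156] -46.067937838254394
key 0.9 [ 0.54743237 -0.10778626  0.88307299] -47.94254991546297
key 1.1 [ 0.54397569 -0.10383281  1.04302772] -36.50171147571848
key 1.3 [ 0.53749797 -0.10647303  1.19063402] -29.820241600220413
key 1.5 [ 0.54368277 -0.10430411  1.62730111] -28.27421269110187
```

Seated: the flange outline fits at the face height inside the pocket. The key is at about (0.540, -0.105), yaw -0.13. I'll turn the wrist half round so one grip can wind about 3.7 rad.

```bash
python3 -m jog '[[[30,0,0,0,0,-0.147,1],[0,0,0,0,0,-0.147,1],[0,0,0,0,0,-0.147,1],[0,0,0,0,0,-0.147,1],[0,0,0,0,0,-0.147,1]]]' >/dev/null && python3 -m jog '[[[0,0,0,0,0,-0.147,1],[0,0,0,0,0,-0.147,1],[0,0,0,0,0,-0.147,1],[0,0,0,0,0,-0.147,1],[0,0,0,0,0,-0.147,1]]]' >/dev/null && python3 -m jog '[[[0,0,0,0,0,-0.147,1],[0,0,0,0,0,-0.147,1],[0,0,0,0,0,-0.147,1],[0,0,0,0,0,-0.147,1],[0,0,0,0,0,-0.147,1]]]' >/dev/null && python3 -m jog '[[[0,0,0,0,0,-0.147,1],[0,0,0,0,0,-0.147,1],[0,0,0,0,0,-0.147,1],[0,0,0,0,0,-0.147,1],[0,0,0,0,0,-0.147,1]]]' && python3 -m jog '[[[0,0,0,0,0,-0.147,1],[0,0,0,0,0,0,1],[0,0,0,0,0,0,1],[0,0,0,0,0,0,1]]]'
python3 - <<'E'
from h import *
o=bot.observe();print(o["position"],o["tool_rot"],o["qpos"])
E
```

```text
clock: 15.1
position: [0.5099, -0.1026, 0.2514]
tool_rot: [3.141, -0.0, 2.869]
force: [-0.3, -0.2, -1.0]
grip_width: 0.0853
finger_force: 0.0
clock: 15.5
position: [0.5097, -0.1025, 0.2515]
tool_rot: [3.142, -0.0, 3.007]
force: [-0.8, -0.0, 0.5]
grip_width: 0.0854
finger_force: 0.0
[ 0.50973565 -0.10254616  0.25154113] [ 3.14155333e+00 -1.31581633e-04  3.00708233e+00] [ 0.78412415  0.59155866 -0.97344894  1.89354829  0.59048785  0.97560497
  0.97660775]
```

```bash
python3 -m jog '[[[-30.4,1.6,20,0,0,0,1],[0,0,20,0,0,0,1],[0,0,0,0,0,0,1],[0,0,0,0,0,0,1],[0,0,0,0,0,0,1]]]'
python3 - <<'E'
from h import *
o=bot.observe();f=bot.grab_frame("wrist");c=cam(f,o);print(o["position"],o["tool_rot"],proj(c,[.54,-.105,.105]))
for q in("key_grip",):
    for r in bot.spot_point(q,f)[:3]: print(q,round(r["conf"],2),np.round(r["xyz"],3))
print(*fitpoly(f,c,flange(0),.034,[.5706,-.1079,-.0756],(.006,.006,.04)))
p=[(.03,.0045),(-.03,.0045),(-.03,-.0045),(.03,-.0045)]
for a in(-.3,-.1,0.1): print("key",round(a,1),*fitpoly(f,c,p,.105,[.5397,-.1056,a],(.006,.006,.12)))
save(f,"k1")
E
```

```text
clock: 16.0
position: [0.5401, -0.1049, 0.2127]
tool_rot: [-3.141, 0.001, 3.01]
force: [0.7, 0.4, 0.0]
grip_width: 0.0855
finger_force: 0.0
[ 0.54011006 -0.10486066  0.2126645 ] [-3.14128074e+00  1.01082581e-03  3.01013567e+00] [282.02991466 236.63715434]
key_grip 0.81 [ 0.54  -0.101  0.094]
[ 0.56936278 -0.1073059  -0.07348376] -87.83724506800192
key -0.3 [ 0.53816382 -0.10437314 -0.17596092] -84.58519718669142
key -0.1 [ 0.5381634  -0.10437213 -0.17591809] -84.58524116191572
key 0.1 [ 0.5390607  -0.10015396  0.05903234] -63.74665299585025
```

```bash
python3 -m jog '[[[0.8,0,16,0,0,0.03,1],[0,0,16,0,0,0,1],[0,0,16,0,0,0,1],[0,0,16,0,0,0,1],[0,0,0,0,0,0,1]]]' 60 && python3 -m jog '[[[0,0,0,0,0,0,0.5],[0,0,0,0,0,0,0],[0,0,0,0,0,0,0],[0,0,0,0,0,0,0],[0,0,0,0,0,0,0]]]' 60 && python3 -m jog '[[[0,0,0,0,0,0.05,0],[0,0,0,0,0,0.08,0],[0,0,0,0,0,0.08,0],[0,0,0,0,0,0,0]]]' 60; python3 -c "
from h import *
o=bot.observe();print(o['moment'],o['qpos'])"
```

```text
clock: 16.6
position: [0.5384, -0.1047, 0.1454]
tool_rot: [3.141, -0.003, 2.981]
force: [0.4, 0.6, 0.8]
grip_width: 0.0855
finger_force: 0.0
clock: 17.1
position: [0.5394, -0.1049, 0.1479]
tool_rot: [-3.141, 0.0, 2.981]
force: [-0.1, -0.2, 0.2]
grip_width: 0.0126
finger_force: 0.0
clock: 17.5
position: [0.5393, -0.1049, 0.1479]
tool_rot: [-3.141, 0.0, 2.769]
force: [-1.0, -1.2, 4.5]
grip_width: 0.008
finger_force: 59.7
[-0.32545615  0.29112936  0.06117067] [ 0.63381515  0.74522713 -0.78693181  1.89081207  0.72134076  0.8154443
  0.65457106]
```

```bash
python3 -m jog '[[[0,0,0,0,0,0.1,0],[0,0,0,0,0,0.1,0],[0,0,0,0,0,0.1,0],[0,0,0,0,0,0.1,0],[0,0,0,0,0,0.1,0]]]' && python3 -m jog '[[[0,0,0,0,0,0.1,0],[0,0,0,0,0,0.1,0],[0,0,0,0,0,0.1,0],[0,0,0,0,0,0.1,0],[0,0,0,0,0,0.1,0]]]' ; python3 -c "
from h import *
o=bot.observe();print(o['moment'],o['qpos'])
f=bot.grab_frame('scene');c=cam(f)
for q in('key_grip','drive_center'):
  for r in bot.spot_point(q,f): print(q,round(r['conf'],2),np.round(r['xyz'],3))
"
```

```text
clock: 18.0
position: [0.5391, -0.1053, 0.1478]
tool_rot: [-3.141, 0.0, 2.269]
force: [-3.5, -3.8, 6.3]
grip_width: 0.0083
finger_force: 60.5
clock: 18.5
position: [0.5387, -0.1055, 0.1478]
tool_rot: [-3.14, 0.001, 1.769]
force: [-5.8, -4.3, 9.1]
grip_width: 0.0076
finger_force: 61.0
[-0.79651472  1.42396499  0.07209213] [ 0.47777011  0.67570717 -0.5494084   1.89913355  0.52401551  0.71434925
 -0.18168558]
key_grip 0.72 [0.248 0.447 0.068]
key_grip 0.68 [0.469 0.411 0.073]
key_grip 0.6 [ 0.535 -0.105  0.092]
key_grip 0.57 [0.451 0.116 0.063]
key_grip 0.56 [ 0.568 -0.109  0.045]
key_grip 0.4 [0.288 0.251 0.07 ]
key_grip 0.19 [ 0.572 -0.106 -0.002]
drive_center 0.78 [0.435 0.089 0.02 ]
drive_center 0.75 [ 0.568 -0.109  0.045]
drive_center 0.73 [0.436 0.413 0.022]
drive_center 0.63 [0.256 0.475 0.029]
drive_center 0.61 [0.262 0.267 0.022]
drive_center 0.55 [ 0.564 -0.102  0.02 ]
```

```bash
python3 -m jog '[[[-0.3,-0.8,0,0,0,0.05,0],[0,0,0,0,0,0.1,0],[0,0,0,0,0,0.1,0],[0,0,0,0,0,0.1,0],[0,0,0,0,0,0.1,0]]]' && python3 -m jog '[[[0,0,0,0,0,0.1,0],[0,0,0,0,0,0.1,0],[0,0,0,0,0,0.1,0],[0,0,0,0,0,0.1,0],[0,0,0,0,0,0.1,0]]]' ; python3 -c "
from h import *
o=bot.observe();print(o['moment'],o['qpos'])
"
```

```text
clock: 19.15
position: [0.5383, -0.1054, 0.1478]
tool_rot: [-3.141, 0.0, 1.319]
force: [-4.2, -0.6, 7.5]
grip_width: 0.008
finger_force: 60.7
clock: 19.65
position: [0.538, -0.1052, 0.1478]
tool_rot: [-3.141, 0.001, 0.82]
force: [-6.5, 0.2, 11.0]
grip_width: 0.008
finger_force: 61.1
[0.11248889 1.45967046 0.1039102 ] [ 0.3067559   0.63473845 -0.30640293  1.91015667  0.30328438  0.64286067
 -0.93945389]
```

```bash
python3 -m jog '[[[-0.5,-0.6,-0.2,0,0,0.05,0],[0,0,0,0,0,0.1,0],[0,0,0,0,0,0.1,0],[0,0,0,0,0,0.1,0],[0,0,0,0,0,0.1,0]]]' && python3 -m jog '[[[0,0,0,0,0,0.1,0],[0,0,0,0,0,0.1,0],[0,0,0,0,0,0.1,0],[0,0,0,0,0,0.1,0],[0,0,0,0,0,0.1,0]]]' ; python3 -c "
from h import *
o=bot.observe();print(o['moment'],o['qpos'])
"
```

```text
clock: 20.15
position: [0.5375, -0.1048, 0.1479]
tool_rot: [-3.141, 0.0, 0.37]
force: [-3.3, 2.8, 5.1]
grip_width: 0.0083
finger_force: 60.2
clock: 20.65
position: [0.5375, -0.1043, 0.1479]
tool_rot: [-3.141, 0.001, -0.13]
force: [-3.3, 5.2, 5.9]
grip_width: 0.0079
finger_force: 60.4
[0.97840918 0.79234938 0.11076633] [ 0.12324636  0.62031212 -0.05418449  1.92186818  0.05399168  0.60175126
 -1.66575942]
```

```bash
python3 -m jog '[[[-0.5,-0.5,0,0,0,0.05,0],[0,0,0,0,0,0.1,0],[0,0,0,0,0,0.1,0],[0,0,0,0,0,0.1,0],[0,0,0,0,0,0.1,0]]]' && python3 -m jog '[[[0,0,0,0,0,0.08,0],[0,0,0,0,0,0,0]]]' ; python3 -c "
from h import *
o=bot.observe();print(o['moment'],o['qpos'])
"
```

```text
clock: 21.15
position: [0.5375, -0.1039, 0.1479]
tool_rot: [-3.141, 0.0, -0.58]
force: [-0.2, 3.8, 3.3]
grip_width: 0.0081
finger_force: 60.0
clock: 21.35
position: [0.5376, -0.1038, 0.1479]
tool_rot: [-3.141, 0.0, -0.657]
force: [0.6, 4.7, 4.2]
grip_width: 0.0078
finger_force: 60.1
[ 0.9618123  -0.09180931  0.11251125] [ 0.01861048  0.6242958   0.08885535  1.92827103 -0.09403256  0.5928721
 -2.05928495]
```

```bash
python3 -m jog '[[[0,0,0,0,0,0.06,0],[0,0,0,0,0,0.06,0],[0,0,0,0,0,0,0.5],[0,0,0,0,0,0,1],[0,0,0,0,0,0,1]]]' && python3 -m jog '[[[0,0,0,0,0,0,1],[0,0,-30,0,0,0,1],[0,0,-30,0,0,0,1],[0,0,0,0,0,-0.1467,1],[0,0,0,0,0,-0.1467,1]]]' && python3 -m jog '[[[0,0,0,0,0,-0.1467,1],[0,0,0,0,0,-0.1467,1],[0,0,0,0,0,-0.1467,1],[0,0,0,0,0,-0.1467,1],[0,0,0,0,0,-0.1467,1]]]' > /dev/null && python3 -m jog '[[[0,0,0,0,0,-0.1467,1],[0,0,0,0,0,-0.1467,1],[0,0,0,0,0,-0.1467,1],[0,0,0,0,0,-0.1467,1],[0,0,0,0,0,-0.1467,1]]]' > /dev/null && python3 -m jog '[[[0,0,0,0,0,-0.1467,1],[0,0,0,0,0,-0.1467,1],[0,0,0,0,0,-0.1467,1],[0,0,0,0,0,-0.1467,1],[0,0,0,0,0,-0.1467,1]]]' > /dev/null && python3 -m jog '[[[0,0,0,0,0,-0.1467,1],[0,0,0,0,0,-0.1467,1],[0,0,0,0,0,-0.1467,1],[0,0,0,0,0,-0.1467,1],[0,0,0,0,0,-0.1467,1]]]' > /dev/null && python3 -m jog '[[[0,0,0,0,0,0,1],[0,0,0,0,0,0,1],[0,0,0,0,0,0,1]]]'
python3 - <<'E'
from h import *
o=bot.observe();f=bot.grab_frame("wrist");c=cam(f,o);print(o["position"],o["tool_rot"],o["qpos"])
for q in("key_grip","drive_case"):
    for r in bot.spot_point(q,f)[:2]: print(q,round(r["conf"],2),np.round(r["xyz"],3))
print(*fitpoly(f,c,flange(0),.034,[.5706,-.1079,-.0756],(.006,.006,.04)))
p=[(.03,.0045),(-.03,.0045),(-.03,-.0045),(.03,-.0045)]
for a in np.arange(-1.1,.3,.2): print("key",round(a,1),*fitpoly(f,c,p,.105,[.539,-.105,a],(.006,.006,.12)))
E
```

```text
clock: 21.85
position: [0.5372, -0.1049, 0.1477]
tool_rot: [3.141, 0.0, -0.777]
force: [0.4, -0.4, -0.2]
grip_width: 0.0512
finger_force: 0.0
clock: 22.35
position: [0.5376, -0.1047, 0.2087]
tool_rot: [-3.141, -0.002, -0.479]
force: [-0.3, -0.5, 0.3]
grip_width: 0.085
finger_force: 0.0
clock: 24.65
position: [0.5373, -0.1048, 0.2078]
tool_rot: [-3.141, 0.0, 2.445]
force: [0.7, -0.2, 0.3]
grip_width: 0.0855
finger_force: 0.0
[ 0.53730228 -0.10476185  0.2078202 ] [-3.14147613e+00  1.39989630e-04  2.44480325e+00] [ 0.58097685  0.61010095 -0.69481569  1.86650631  0.51026721  0.85019205
  0.50192234]
key_grip 0.71 [ 0.536 -0.104  0.093]
drive_case 0.72 [ 0.612 -0.113  0.056]
[ 0.56945411 -0.10698816 -0.08009459] -71.5813121769606
key -1.1 [ 0.54377213 -0.10140985 -1.22406205] -54.065946050999344
key -0.9 [ 0.53713442 -0.10124488 -0.6885715 ] -77.54147885811635
key -0.7 [ 0.53724492 -0.10133494 -0.68852587] -77.54423095170515
key -0.5 [ 0.53724398 -0.10133425 -0.68849771] -77.54474269628334
key -0.3 [ 0.54971718 -0.10644159 -0.44920401] -56.2371120735554
key -0.1 [ 0.54268193 -0.10822803 -0.14705358] -44.606506223524725
key 0.1 [ 0.53944433 -0.10880323  0.15872866] -42.66414048726664
```

```bash
python3 -m jog '[[[0.5,0.6,20,0,0,0,1],[0,0,20,0,0,0,1],[0,0,20,0,0,0,1],[0,0,0,0,0,0,1],[0,0,0,0,0,0,0.3]]]' 60 && python3 -m jog '[[[0,0,0,0,0,0,0],[0,0,0,0,0,0,0],[0,0,0,0,0,0,0],[0,0,0,0,0,0,0],[0,0,0,0,0,0,0]]]' 60 && python3 -m jog '[[[0,0,0,0,0,0.1,0],[0,0,0,0,0,0.1,0],[0,0,0,0,0,0.1,0],[0,0,0,0,0,0.1,0],[0,0,0,0,0,0.1,0]]]'; python3 -c "
from h import *
o=bot.observe();print(o['moment'],o['qpos'])
"
```

```text
clock: 25.3
position: [0.5374, -0.1036, 0.1482]
tool_rot: [-3.142, -0.0, 2.448]
force: [-0.1, -0.2, 0.1]
grip_width: 0.0729
finger_force: 0.0
clock: 25.8
position: [0.5375, -0.1039, 0.1482]
tool_rot: [3.141, 0.0, 2.448]
force: [-0.5, -0.3, 6.0]
grip_width: 0.0081
finger_force: 60.1
clock: 26.3
position: [0.5378, -0.1036, 0.1482]
tool_rot: [3.14, 0.0, 1.944]
force: [2.0, 1.3, 2.7]
grip_width: 0.0084
finger_force: 59.7
[ 0.29212007 -0.24528682  0.12937877] [ 0.44858902  0.66438892 -0.50986358  1.90515632  0.48816107  0.69578042
  0.02084925]
```

Well centred now. I'll wind on toward the stop, expected near tool yaw 0.73.

```bash
python3 -m jog '[[[0,0,0,0,0,0.1,0],[0,0,0,0,0,0.1,0],[0,0,0,0,0,0.1,0],[0,0,0,0,0,0.1,0],[0,0,0,0,0,0.1,0]]]' && python3 -m jog '[[[0,0,0,0,0,0.1,0],[0,0,0,0,0,0.1,0],[0,0,0,0,0,0.1,0],[0,0,0,0,0,0.1,0],[0,0,0,0,0,0.1,0]]]'; python3 -c "
from h import *
o=bot.observe();print(o['moment'],o['tool_rot'])
"
```

```text
clock: 26.8
position: [0.5381, -0.1036, 0.1482]
tool_rot: [3.14, -0.001, 1.445]
force: [3.5, 0.3, 0.5]
grip_width: 0.0083
finger_force: 59.3
clock: 27.3
position: [0.5384, -0.1037, 0.1483]
tool_rot: [3.139, -0.002, 0.945]
force: [6.0, -1.1, -1.0]
grip_width: 0.008
finger_force: 59.1
[-0.02459728 -1.25667232  0.09503796] [ 3.13944239e+00 -1.77362795e-03  9.44603907e-01]
```

```bash
python3 -m jog '[[[0,0,0,0,0,0.05,0],[0,0,0,0,0,0.05,0],[0,0,0,0,0,0,0]]]'; python3 -c "
from h import *
o=bot.observe();print(o['moment'],o['tool_rot'])
"
```

```text
clock: 27.6
position: [0.5385, -0.1037, 0.1483]
tool_rot: [3.14, -0.002, 0.847]
force: [6.3, -0.2, -0.3]
grip_width: 0.0078
finger_force: 59.0
[-0.09863553 -1.28771122  0.16867723] [ 3.13952423e+00 -1.83605412e-03  8.46708275e-01]
```

```bash
for i in 1; do python3 -m jog '[[[0.5,0.5,0.2,0,0,0.04,0],[0,0,0,0,0,0.04,0],[0,0,0,0,0,0.03,0],[0,0,0,0,0,0,0]]]'; python3 -c "
from h import *
o=bot.observe();print(o['moment'],o['tool_rot'])
"; done; python3 -m jog '[[[0,0,0,0,0,0.03,0],[0,0,0,0,0,0,0]]]';  python3 -c "
from h import *
o=bot.observe();print(o['moment'],o['tool_rot'])
"
```

```text
clock: 28.0
position: [0.5388, -0.1038, 0.1482]
tool_rot: [3.14, -0.001, 0.737]
force: [2.3, 0.0, 5.1]
grip_width: 0.0079
finger_force: 60.1
[-0.11374277 -0.33833104  0.13954417] [ 3.14024999e+00 -1.34344235e-03  7.37320966e-01]
clock: 28.2
position: [0.5388, -0.1038, 0.1482]
tool_rot: [3.14, -0.001, 0.708]
force: [2.1, -0.5, 6.7]
grip_width: 0.008
finger_force: 60.3
[-0.18994506 -0.46552032  0.27661764] [ 3.14029501e+00 -1.38146108e-03  7.07580482e-01]
```

```bash
python3 -m jog '[[[0,0,0,0,0,0.03,0],[0,0,0,0,0,0,0]]]';  python3 -c "
from h import *
o=bot.observe();print(o['moment'],o['tool_rot'])
"; python3 -m jog '[[[0,0,0,0,0,0.03,0],[0,0,0,0,0,0,0]]]';  python3 -c "
from h import *
o=bot.observe();print(o['moment'],o['tool_rot'])
"
```

```text
clock: 28.4
position: [0.5391, -0.1042, 0.1482]
tool_rot: [3.139, -0.002, 0.678]
force: [5.6, -3.8, 3.8]
grip_width: 0.0083
finger_force: 61.1
[-0.69841514 -0.9862694   0.53995654] [ 3.13941630e+00 -1.73407714e-03  6.77528570e-01]
clock: 28.6
position: [0.5391, -0.1042, 0.1483]
tool_rot: [3.139, -0.002, 0.648]
force: [5.1, -4.1, 3.1]
grip_width: 0.0079
finger_force: 68.0
[-0.81110018 -1.0941335   0.98995493] [ 3.13937350e+00 -1.73661326e-03  6.47971527e-01]
```

Torque rises steeply, to about 1 N m: the key is hard against its stop. I'll ease the twist, release, rise and check.

```bash
python3 -m jog '[[[0,0,0,0,0,-0.05,0],[0,0,0,0,0,0,0.4],[0,0,0,0,0,0,1],[0,0,0,0,0,0,1],[0,0,0,0,0,0,1]]]' && python3 -m jog '[[[0,0,-30,0,0,0,1],[0,0,-40,0,0,0,1],[0,0,-40,0,0,0,1],[0,0,0,0,0,0,1],[0,0,0,0,0,0,1]]]'
python3 - <<'E'
from h import *
o=bot.observe();f=bot.grab_frame("wrist");c=cam(f,o);print(o["position"],o["tool_rot"])
for q in("key_grip","drive_center","drive_case"):
    for r in bot.spot_point(q,f)[:2]: print(q,round(r["conf"],2),np.round(r["xyz"],3))
for z in(.03,.034,.038): print(z,*fitpoly(f,c,flange(0),z,[.5706,-.1079,-.0756],(.006,.006,.05)))
print("pocket",*fitpoly(f,c,flange(.00175),.034,[.5706,-.1079,-.0756],(.006,.006,.05)))
p=[(.03,.0045),(-.03,.0045),(-.03,-.0045),(.03,-.0045)]
for a in np.arange(.3,1.5,.2): print("key",round(a,1),*fitpoly(f,c,p,.105,[.539,-.105,a],(.006,.006,.12)))
save(f,"end");s=bot.grab_frame("scene");c=cam(s)
for q in("drive","glue_gun","pen_cup","spare_truck","spare_wheel"):
    for r in bot.spot_point(q,s): print(q,round(r["conf"],2),np.round(r["xyz"],3))
E
```

```text
clock: 29.1
position: [0.5379, -0.1038, 0.1475]
tool_rot: [-3.141, 0.0, 0.698]
force: [0.1, -0.0, 0.1]
grip_width: 0.066
finger_force: 0.0
clock: 29.6
position: [0.5381, -0.1039, 0.2584]
tool_rot: [3.14, -0.001, 0.698]
force: [-0.3, -0.4, -0.8]
grip_width: 0.0849
finger_force: 0.0
[ 0.53814388 -0.10388576  0.25835128] [ 3.14038947e+00 -1.00232977e-03  6.97764663e-01]
key_grip 0.67 [ 0.539 -0.104  0.096]
key_grip 0.59 [0.455 0.114 0.068]
drive_center 0.97 [0.431 0.09  0.023]
drive_center 0.57 [ 0.568 -0.109  0.046]
drive_case 0.75 [ 0.613 -0.112  0.058]
drive_case 0.66 [0.405 0.061 0.034]
0.03 [ 0.56989171 -0.10828706 -0.08830074] -75.17433851343395
0.034 [ 0.57335948 -0.10785308 -0.07836742] -75.54825126120114
0.038 [ 0.56942597 -0.10733222 -0.07855081] -71.13730070676218
pocket [ 0.56732261 -0.10915095 -0.07782492] -71.47778919242145
key 0.3 [ 0.54444449 -0.10239897  0.37059644] -44.182081332594294
key 0.5 [ 0.54583524 -0.10366074  0.60881167] -54.919975032458005
key 0.7 [ 0.5439913  -0.11196385  0.85576677] -83.48695201166709
key 0.9 [ 0.54010475 -0.10247725  0.90494792] -80.27529114835339
key 1.1 [ 0.54746983 -0.10750374  0.92780021] -89.76670924573313
key 1.3 [ 0.54776873 -0.10638915  1.17141117] -63.524467442191025
drive 0.84 [ 0.569 -0.105  0.022]
drive 0.83 [0.436 0.412 0.002]
drive 0.83 [0.256 0.474 0.002]
drive 0.82 [0.434 0.097 0.   ]
drive 0.69 [ 0.262  0.265 -0.007]
glue_gun 0.65 [ 0.365 -0.468  0.   ]
glue_gun 0.55 [ 0.572 -0.109  0.001]
pen_cup 0.94 [ 0.573 -0.423 -0.002]
pen_cup 0.68 [ 0.368 -0.467 -0.001]
spare_truck 0.58 [ 0.719  0.206 -0.004]
spare_wheel 0.64 [ 0.615  0.441 -0.001]
```

The key sits at yaw about 0.9, against 0.88 expected for the 5.33 click, and the drive origin is at z 0.022. As a last check I'll gently touch the case top to confirm the seating height (expect contact at TCP z about 0.141).

```bash
python3 -m jog '[[[25.7,26.1,0,0,0,0,0],[25.7,26.1,0,0,0,0,0],[0,0,40,0,0,0,0],[0,0,40,0,0,0,0],[0,0,25,0,0,0,0]]]' 20 >/dev/null && python3 -m jog '[[[0,0,0,0,0,0,0],[0,0,4,0,0,0,0],[0,0,3,0,0,0,0],[0,0,2,0,0,0,0],[0,0,0,0,0,0,0]]]' && python3 -m jog '[[[0,0,1,0,0,0,0],[0,0,1,0,0,0,0],[0,0,0,0,0,0,0]]]'
```

```text
clock: 31.1
position: [0.6112, -0.1109, 0.1443]
tool_rot: [3.141, -0.001, 0.698]
force: [-0.1, -0.7, -0.6]
grip_width: -0.0
finger_force: 0.0
clock: 31.4
position: [0.6109, -0.1108, 0.1416]
tool_rot: [3.142, -0.0, 0.698]
force: [-0.8, -0.0, -0.1]
grip_width: 0.0001
finger_force: 0.0
```

```bash
python3 -m jog '[[[0,0,0.7,0,0,0,0],[0,0,0.5,0,0,0,0],[0,0,0,0,0,0,0]]]' && python3 -m jog '[[[0,0,0.4,0,0,0,0],[0,0,0,0,0,0,0],[0,0,0,0,0,0,0]]]'
```

```text
clock: 31.7
position: [0.611, -0.1108, 0.1407]
tool_rot: [3.141, -0.0, 0.698]
force: [-2.2, 0.2, 5.9]
grip_width: -0.0002
finger_force: 3.1
clock: 32.0
position: [0.611, -0.1108, 0.1407]
tool_rot: [3.141, -0.0, 0.698]
force: [-3.8, 0.8, 13.6]
grip_width: -0.0001
finger_force: 6.3
```

Contact was at 0.1407, against 0.1406 expected, so it is fully home. I'll retreat and hand in.

```bash
python3 -m jog '[[[0,0,-20,0,0,0,0],[0,0,-40,0,0,0,0],[0,0,-45,0,0,0,0],[0,0,-30,0,0,0,0],[0,0,0,0,0,0,0]]]' && python3 -m jog '[[[0,0,0,0,0,0,0],[0,0,0,0,0,0,0],[0,0,0,0,0,0,0]]]'
python3 - <<'E'
from h import *
o=bot.observe();f=bot.grab_frame("wrist");c=cam(f,o)
p=[(.03,.0045),(-.03,.0045),(-.03,-.0045),(.03,-.0045)]
for a in(.6,.9,1.3): print("key",*fitpoly(f,c,p,.105,[.539,-.105,a],(.004,.004,.15)))
print(bot.job_done())
E
```

```text
clock: 32.5
position: [0.6123, -0.111, 0.2794]
tool_rot: [3.137, -0.004, 0.698]
force: [1.0, -0.1, -0.5]
grip_width: -0.0
finger_force: 0.0
clock: 32.8
position: [0.6106, -0.1108, 0.2738]
tool_rot: [-3.14, 0.001, 0.698]
force: [-0.2, -0.5, -0.6]
grip_width: 0.0001
finger_force: 0.0
key [ 0.54409259 -0.10095038  0.85677046] -82.5404820054265
key [ 0.54409277 -0.10094994  0.85678283] -82.54058952047282
key [ 0.54457843 -0.10973107  1.17402627] -66.15157701878219
the job is handed in; nothing more can be done
None
```

The grey drive is fully home in the board's pocket (case height touched and confirmed), its key was wound to the hard stop and holds at the last click, and the job was handed in at about 33 s with the arm clear.

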